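# Lock the former and hold out the index plunger of a bar bender

## Robot

A 7-joint arm with a two-finger parallel gripper is mounted at the origin on the work surface. World frame = base frame: x ahead of the robot, y to its left, z up, the work surface at z = 0. Lengths are in m, angles in degrees, forces in N, time in s.
With the tool pointing down it reaches from about 0.425 to 0.875 m from the base axis. Payload 4.7 kg.
Tool frame: the origin (TCP) lies midway between the tips of the shut fingers; the grasp point (between the pads) lies env.grip_point_offset behind it (env.grip_point_offset is the distance from the TCP to the grasp point, in m); x points along the fingers, y is the direction in which the jaws open and shut, and the axes are right-handed (so a half turn about x gives the same grasp; the last joint's range is limited). The gripper opens to 87 mm and grips with 3 to 60 N. Pads are 19 mm wide; open, the fingers measure 117 mm over their backs; the gripper's body (75 mm by 190 mm) begins 51 mm behind the grasp point.
Start: joints at [-70.697, 18.392, -4.016, 83.108, 1.295, 78.541, -3.26], TCP at [0.206, 0.616, 0.223] pointing down, gripper open.
Joint ranges: [-163.93, 163.93], [-17.29, 119.83], [-79.2, 71.16], [3.27, 140.29], [-89.18, 269.18], [5.43, 117.66], [-154.24, 154.24]. Speed limits (degrees/s): [147.25, 147.25, 180, 180, 180, 180, 180].

## Interface

Orientations are given as [roll, pitch, yaw] about the fixed x, y, z axes, in that order (R = Rz(yaw) Ry(pitch) Rx(roll)).
In Python, from cell import readout, read_camera, camera_params, sign_off, spot_in, pinpoint, env gives the robot as it stands.
- The arm moves only by the shell command python3 -m pendant 'ROWS' [OPENING] [FORCE]. ROWS is a JSON object of lists of equal length, an entry for each row: "xyz": the shift along the world's x, y, z in m, a list of three; "turn": the turn about the world's z in rad. A call has 1 to 10 rows; each row shifts and turns the pose as measured when the row begins; what a row does not reach is not made up. A row lasts 1/8 s, in which the tool goes at most 62.5 mm and 10.7 degrees, less where a joint would pass 70% of its speed; a pose out of reach is approached as far as the arm can. A call is refused whole if a number of a shift passes 0.0625 or a number of a turn 0.188, either way. A call with a gripper value outside its range is refused whole. OPENING is the opening, from 0 (shut) to 1 (fully open), set as the call begins (- or left out, the last holds). The fingers move at their own pace and stop on an object; FORCE is the grip in N (left out, the last holds). Time passes only in rows, so rows that do not move let the fingers close. It gives the time, the measured TCP pose, the force and the opening at its end, in the units of the state.
- readout.get_obs(): the state, without advancing time (a new reading comes with each control period).
- read_camera(name): name is "scene" or "top" or "wrist"; returns the picture (384x512x3 uint8, red, green, blue); there is no depth.
- camera_params(name): a dict with "fx", "fy", "cx", "cy" (pixels), "k1" (the pictures are not rectified: a ray, as slopes to the right and down, at radius r is drawn at 1 + k1 r^2 times it, then the intrinsics apply), "rvec" (rotation vector, rad) and "tvec" (3), from world to camera coordinates, as OpenCV has them; the wrist camera has in their place "hand_eye" (4x4, takes a point from camera to tool coordinates, whose origin is the TCP and whose axes are the tool frame's). Camera axes: x right, y down, z forward; pixel columns grow to the right and rows downward; lengths in m; the calibration is good to about 2 mm. A picture is of the moment at which its call begins: read the wrist's pose just before it. camera_params takes no time and is no camera call.
- sign_off(): hands the job in, once; it reports no verdict.
Trained networks look in the newest picture that a camera, given by its name, has taken for a name from the list of things; names that differ only in an ending like _2 or _b are one class to them, and where a whole thing is asked for, a point or a joint stands for the part that bears it (a point fixed in the world has none). Each returns a list of dicts, best first, with "score" (0 to 1); they miss things now and then, are a little off and sometimes report something else, mostly with a low value. They report only what shows in the picture. A call takes as long as a camera call.
- spot_in(camera, name): "at" ([x, y, z] in m, in the coordinates of the camera as it stood for that picture, good to about 4 mm: the middle of the surface that is visible of it).
- pinpoint(camera, name): "at" ([x, y, z] in m, in the coordinates of the camera as it stood for that picture, good to about 4 mm: a listed point, or the origin of a listed thing).
The state is a dict: "time_s": time; "qpos": joint angles; "joint_velocities": joint speeds; "effort": joint torques, N m; "tool_pos": TCP position; "tool_rot": TCP orientation; "force": force on the tool from outside, world axes, zero at the start; "wrist_torque": the same for the moment, N m; "grip_width": finger opening in m.
Only numpy, scipy, OpenCV 4.12 (cv2) and the standard library are available. Lean on these libraries where they do the work, as an engineer would, in place of code of your own. Each camera call takes 0.05 s, during which the arm holds its last target.

## Task

Make the bench bar bender ready for the next bend: turn the brass lock ring on top of the former clockwise by its lever or its body until it stops with the lever over the red mark, and only after that pull the black knob of the sprung index plunger straight up as far as it goes, so that its pin is clear of the hole in the index plate. Finish while still holding the plunger fully up, with the swing arm left where it stands and the ring still locked, so that the smith can swing the arm. Leave the other things on the bench alone.

Things in the scene. Friction and masses are not known exactly. Their poses are not given: they have to be found in the camera images.
- bender: Bar bender fixed to the bench: green mounting plate 370 x 250 mm, dark round index plate 310 mm across (top 20 mm up), bright grooved former 80 mm across (top 62 mm up) on the upright centre post, and a 10 mm bar held beside it by a green block 76 mm high. Origin on the bench under the post's axis, z up; the swing arm lies along its -y, the bar along x. Nothing on it is higher than 111 mm
- lock_ring (a joint): Turn of the brass lock ring about the vertical post, rad: 0 = open (lever over the white mark on the former's rim), grows clockwise seen from above to 1.30 = locked (lever over the red mark), where it meets its stop; starts between 0 and 0.35. Friction about 0.2 N m keeps it where it is left
- ring_grip (a point): Point on the post's axis 85 mm above the bench, 10 mm below the top of the knurled brass lock ring: a cylinder 54 mm across, 30 mm high (from 65 to 95 mm up). The former below it is wider (80 mm, top 62 mm up); the post and a 48 mm cross pin stand out of the ring to 108 mm up
- lever_ball (a point): Centre of the red ball (20 mm across, 82 mm up) on the end of the ring's 11 mm radial lever, 70 mm from the post's axis; it turns with the ring
- locked_mark (a point): Red mark on the rim of the former, 40 mm from the post's axis, 62 mm up: the lever points over it when the ring is locked
- index_plunger (a joint): How far the sprung plunger is pulled up, m: 0 = seated (its 12 mm pin stands 10 mm deep in the hole of the index plate), 0.015 = fully back at its stop, pin clear above the plate and a red sleeve 15 mm high showing under the knob. The spring pulls it back down with 8 N when seated, rising to 15.5 N at the stop; it does not latch
- pull_knob: Black fluted knob of the plunger, upright cylinder 32 mm across and 30 mm high; the origin is its centre, 81 mm above the bench when seated. It stands on a housing 26 mm across (top 64 mm up; hexagon nut 38 mm wide at its foot) on the swing arm, 130 mm from the post's axis; the arm's top is 36 mm up, and a roller 30 mm across stands 69 mm away towards the post, its bolt reaching 63 mm up
- swing_arm (a joint): Angle of the green swing arm about the post, rad: 0 = start, pin in line with its hole; grows clockwise from above. The arm is flat, 56 mm wide, with a handle tube along its length ending 380 mm from the post's axis, at most 44 mm high. The seated pin locks it; with the pin out it swings, with friction of about 1.2 N m
- hammer: Bystander, loose: forging hammer, 280 mm, lying. Origin at its underside.
- wrench: Bystander, loose: open-ended wrench, 190 mm, lying. Origin at its underside.
- wire_brush: Bystander, loose: wire brush with wooden handle, 220 mm, lying. Origin at its underside.
- punch: Bystander, loose: round centre punch, 12 mm thick, 128 mm long, lying. Origin at its underside.
- former_small: Bystander, loose: spare grooved former, a bright steel disc 60 mm across and 25 mm high. Origin at its underside.
- former_big: Bystander, loose: spare grooved former, a bright steel disc 100 mm across and 25 mm high. Origin at its underside.
- oil_tin: Bystander, loose: round tin with red label, 72 mm across, 110 mm high. Origin at its underside.
- scroll_hook: Bystander, loose: black forged scroll hook, 8 mm bar, about 150 mm long, lying flat. Origin at its underside.

How it is judged (in metres and radians):
On the way, in this order (a step that is already met when the one before it is completed fails the run):
1. the lock ring is turned to its red mark (value of joint lock_ring above 1.2 rad), for 0.2 s.
2. the index plunger is pulled fully up, the ring still locked (value of joint index_plunger above 0.012 m and value of joint lock_ring above 1.2 rad), for 0.2 s.
At the end, for the whole second after the job is handed in: The fingers hold the knob (more than 3 N) and keep the plunger at least 12 mm up of its 15 mm; the lock ring stands at 1.2 rad or more (within 0.1 rad of its stop at the red mark); the swing arm is within 0.06 rad of where it was parked (all of step 2 and value of joint swing_arm between -0.06 and 0.06 rad and contact force between the fingers and pull_knob above 3 N); the arm keeps its last pose, push and grip.
It fails at once if the plunger is pulled more than 5 mm out of its seat while the lock ring is not at its red mark (value of joint index_plunger above 0.005 m and value of joint lock_ring below 1.2 rad).
It fails at once if a bystander on the bench is moved by more than 30 mm (distance of any of hammer, wrench, wire_brush, punch, former_small, former_big, oil_tin, scroll_hook from where it was at the start of the episode above 0.03 m).
It also fails if it takes over 45 s, if anything falls off the work surface, if the arm or the gripper's body presses on something with over 40 N, if the wrist force passes 120 N, or if a joint passes its speed limit or range.

## Working session

There is one attempt and no reset: what is moved stays moved. The work goes in short steps, Python scripts to look and compute and a shell command to move; the robot and the scene stay as the last step left them, time stands still between calls to the robot, and variables do not carry over. Pictures are saved under pics/ and viewed, and the job is handed in when it is done.

```bash
ls; mkdir -p pics
cat > h.py <<'E'
import numpy as np,cv2
from scipy.spatial.transform import Rotation as R
from cell import readout, read_camera, camera_params, spot_in, pinpoint, env
def towld(cam,p,obs=None):
    c=camera_params(cam);p=np.array(p,float)
    if cam=='wrist':
        o=obs or readout.get_obs();H=np.array(c['hand_eye']);pt=H[:3,:3]@p+H[:3,3]
        return R.from_euler('xyz',o['tool_rot'],degrees=True).apply(pt)+np.array(o['tool_pos'])
    Rm=cv2.Rodrigues(np.array(c['rvec'],float))[0]
    return Rm.T@(p-np.array(c['tvec']).ravel())
E
python3 - <<'E'
from h import *
print(readout.get_obs()); print(env.grip_point_offset)
for c in ['scene','top','wrist']:
    im=read_camera(c); cv2.imwrite(f'pics/a_{c}.png',im[:,:,::-1])
for n in ['ring_grip','lever_ball','locked_mark','pull_knob','bender']:
    for c in ['top','scene']:
        for d in pinpoint(c,n)[:2]: print(n,c,round(d['score'],2),towld(c,d['at']).round(4))
print(readout.get_obs()['time_s'])
E
```

```text
pics
{'time_s': 0.0, 'qpos': array([-70.69766706,  18.43950645,  -4.01393248,  83.1756872 ,
         1.29477193,  78.54241862,  -3.25914763]), 'joint_velocities': array([ 0.07221533, -0.01285782,  0.01433352,  0.01702101,  0.03354887,
        0.01456629, -0.08095808]), 'effort': array([ 6.22322859e-04, -4.91285205e+01, -4.03271439e-01, -3.12521839e+01,
       -6.38020132e-02,  4.38769755e-02,  1.85271902e-04]), 'tool_pos': array([0.20607162, 0.61586683, 0.22144938]), 'tool_rot': array([ -86.85664957,   89.88744598, -105.349926  ]), 'force': array([ 0.82120381, -0.58028005, -1.11999612]), 'wrist_torque': array([-0.00188528, -0.02096154,  0.03648433]), 'grip_width': 0.08709295386031357}
0.0187
ring_grip top 0.67 [0.5777 0.108  0.0833]
lever_ball top 0.73 [0.5751 0.1104 0.0847]
lever_ball top 0.72 [0.5711 0.1784 0.0778]
lever_ball scene 0.76 [0.5718 0.1811 0.0827]
lever_ball scene 0.61 [ 0.6725 -0.1322 -0.0017]
locked_mark top 0.86 [0.6101 0.1252 0.0623]
locked_mark scene 0.6 [0.6119 0.1251 0.0601]
pull_knob top 0.56 [ 0.5592 -0.0213  0.0816]
pull_knob top 0.25 [0.457  0.4961 0.0027]
pull_knob scene 0.49 [ 0.5596 -0.017   0.0813]
bender top 0.95 [0.5764 0.1073 0.0013]
bender top 0.28 [0.2869 0.3513 0.0022]
0.65
```

View pics/a_top.png

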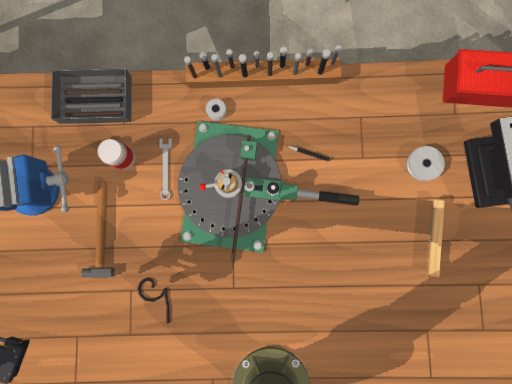

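View pics/a_scene.png

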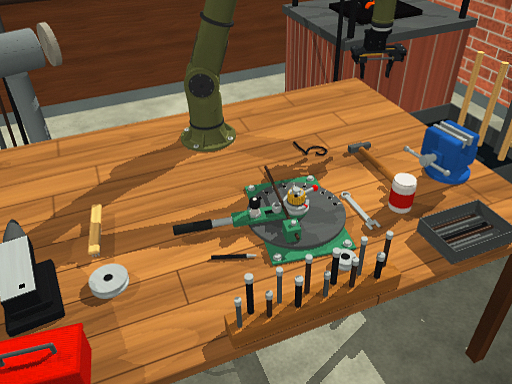

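```bash
python3 -m pendant '{"xyz":[[0.04,-0.045,0],[0.04,-0.045,0],[0.04,-0.045,0],[0.04,-0.045,0],[0.04,-0.045,0],[0.04,-0.045,0]],"turn":[0,0,0,0,0,0]}' 1
python3 - <<'E'
from h import *
o=readout.get_obs(); M=R.from_euler('xyz',o['tool_rot'],degrees=True).as_matrix(); print(o['qpos'].round(1)); print(M.round(3))
E
```

```text
time_s: 1.4
tool_pos: [0.4463, 0.3427, 0.223]
tool_rot: [112.7, 89.7, 95.0]
force: [0.1, 0.7, -1.1]
grip_width: 0.087
[-47.8   7.5   8.5  96.3  -1.4  76.1  33.2]
[[-0.     0.305  0.952]
 [ 0.005  0.952 -0.305]
 [-1.     0.004 -0.002]]
```

```bash
python3 -m pendant '{"xyz":[[0.022,-0.04,0],[0.022,-0.04,0],[0.022,-0.04,0],[0.022,-0.04,0],[0.022,-0.04,0],[0.02,-0.035,0],[0,0,0]],"turn":[-0.17,-0.17,-0.17,-0.17,-0.17,-0.17,0]}' 1
python3 - <<'E'
from h import *
o=readout.get_obs(); M=R.from_euler('xyz',o['tool_rot'],degrees=True).as_matrix(); print(o['qpos'].round(1),o['tool_pos']); print(M.round(3))
im=read_camera('wrist'); cv2.imwrite('pics/b_wrist.png',im[:,:,::-1])
for n in ['ring_grip','lever_ball','locked_mark','pull_knob','bender']:
    for c in ['wrist']:
        for d in pinpoint(c,n)[:2]: print(n,c,round(d['score'],2),towld(c,d['at'],o).round(4))
E
```

```text
time_s: 2.28
tool_pos: [0.5834, 0.0928, 0.2251]
tool_rot: [81.7, 89.5, 3.0]
force: [0.5, -0.0, -0.2]
grip_width: 0.0869
[-33.2  11.   24.8  93.1  -4.7  76.4   3.5] [0.58336873 0.09275046 0.22507639]
[[ 0.009  0.981  0.195]
 [ 0.     0.195 -0.981]
 [-1.     0.009  0.001]]
ring_grip wrist 0.66 [0.5782 0.1102 0.0849]
lever_ball wrist 0.79 [0.5675 0.1809 0.0845]
locked_mark wrist 0.71 [0.6188 0.1287 0.0645]
pull_knob wrist 0.62 [ 0.5604 -0.023   0.0802]
bender wrist 0.87 [0.5792 0.1086 0.0022]
```

View pics/b_wrist.png

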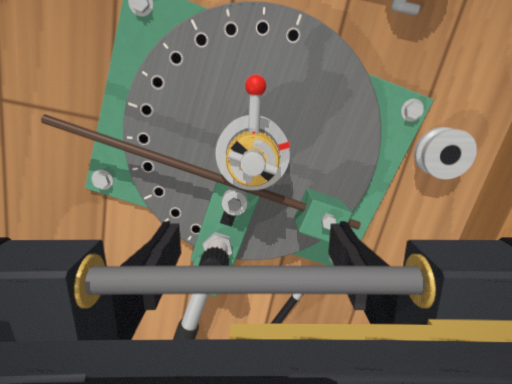

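```bash
python3 -m pendant '{"xyz":[[-0.005,0.0155,0],[0,0,-0.045],[0,0,-0.045],[0,0,0]],"turn":[0,0,0,0]}' 1
python3 - <<'E'
from h import *
o=readout.get_obs(); print(o['tool_pos'])
im=read_camera('wrist'); cv2.imwrite('pics/c_wrist.png',im[:,:,::-1])
for n in ['ring_grip','lever_ball','locked_mark','pull_knob','bender']:
    for c in ['wrist']:
        for d in pinpoint(c,n)[:2]: print(n,c,round(d['score'],2),towld(c,d['at'],o).round(4))
E
```

```text
time_s: 3.08
tool_pos: [0.5745, 0.1237, 0.1341]
tool_rot: [116.7, 89.3, 39.1]
force: [0.5, -0.3, 0.3]
grip_width: 0.0869
[0.57454519 0.12366024 0.13408935]
ring_grip wrist 0.61 [0.5814 0.1104 0.086 ]
lever_ball wrist 0.66 [0.5706 0.1777 0.0857]
locked_mark wrist 0.66 [0.6187 0.1305 0.0628]
bender wrist 0.75 [0.5796 0.1074 0.0058]
```

View pics/c_wrist.png

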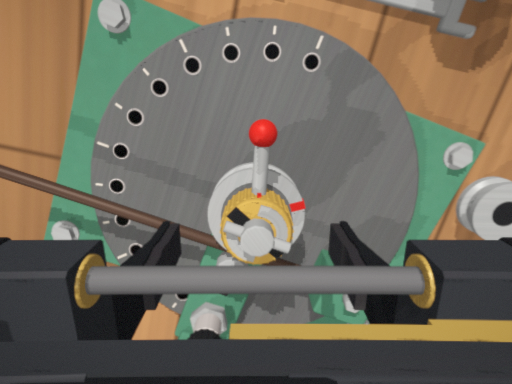

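```bash
python3 -m pendant '{"xyz":[[0.0045,-0.015,0],[0,0,0],[0,0,0]],"turn":[0,0,0]}' 1
python3 - <<'E'
from h import *
o=readout.get_obs(); print(o['tool_pos'],R.from_euler('xyz',o['tool_rot'],degrees=True).as_matrix().round(3))
E
```

```text
time_s: 3.75
tool_pos: [0.5853, 0.1055, 0.1417]
tool_rot: [103.4, 88.5, 25.5]
force: [-0.3, 0.5, -0.8]
grip_width: 0.0869
[0.58532329 0.10545793 0.14167592] [[ 0.023  0.977  0.211]
 [ 0.011  0.21  -0.978]
 [-1.     0.025 -0.006]]
```

```bash
for i in 1; do python3 -m pendant '{"xyz":[[0,0,0]],"turn":[0]}' 1; done
python3 - <<'E'
from h import *
for i in range(2):
    read_camera('wrist')
    o=readout.get_obs(); print(o['tool_pos'],R.from_euler('xyz',o['tool_rot'],degrees=True).as_matrix()[:,0].round(3), o['qpos'].round(2), o['joint_velocities'].round(2))
E
```

```text
time_s: 3.88
tool_pos: [0.5854, 0.1053, 0.1418]
tool_rot: [103.4, 88.5, 25.5]
force: [-0.4, 0.4, 0.3]
grip_width: 0.0869
[0.58530445 0.10551739 0.1416976 ] [ 0.023  0.011 -1.   ] [-33.05  14.12  23.76  99.36  -6.59  66.4    4.73] [-0.25  0.07 -0.09  0.09  0.01 -0.09  0.05]
[0.58523399 0.10560619 0.14163801] [ 0.023  0.011 -1.   ] [-33.06  14.12  23.76  99.37  -6.59  66.4    4.73] [-0.07  0.02 -0.16 -0.   -0.06  0.08  0.  ]
```

```bash
python3 -m pendant '{"xyz":[[-0.003,0.0015,-0.012],[-0.003,0.0015,-0.012]],"turn":[0,0]}' 1
python3 -m pendant '{"xyz":[[0,0,0]],"turn":[0]}' 1
```

```text
time_s: 4.22
tool_pos: [0.5793, 0.1092, 0.1168]
tool_rot: [103.7, 88.5, 25.8]
force: [-0.1, 0.2, 0.1]
grip_width: 0.0869
time_s: 4.35
tool_pos: [0.5778, 0.1094, 0.1149]
tool_rot: [105.3, 88.7, 27.5]
force: [-0.5, -1.0, 0.1]
grip_width: 0.0871
```

```bash
python3 -m pendant '{"xyz":[[0.0005,0,-0.011],[0.0005,0,-0.011],[0,0,-0.010],[0,0,-0.008],[0,0,0]],"turn":[0,0,0,0,0]}' 1
python3 - <<'E'
from h import *
o=readout.get_obs(); print(o['tool_pos'],o['force'])
im=read_camera('wrist'); cv2.imwrite('pics/d_wrist.png',im[:,:,::-1])
im=read_camera('scene'); cv2.imwrite('pics/d_scene.png',cv2.resize(im[120:290,200:400,::-1],None,fx=3,fy=3))
E
```

```text
time_s: 4.97
tool_pos: [0.5786, 0.1092, 0.0715]
tool_rot: [104.9, 88.7, 27.1]
force: [0.0, -0.5, -0.0]
grip_width: 0.0873
[0.57855348 0.1092266  0.07146513] [ 0.04884486 -0.49261583 -0.01995899]
```

View pics/d_wrist.png

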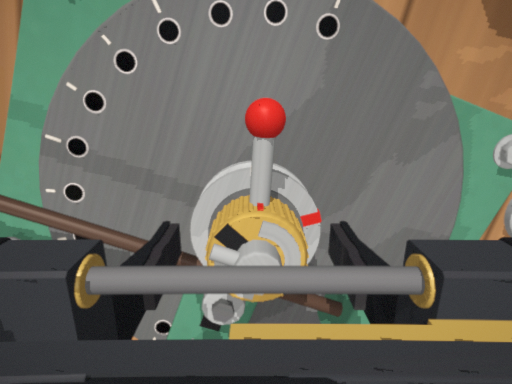

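View pics/d_scene.png

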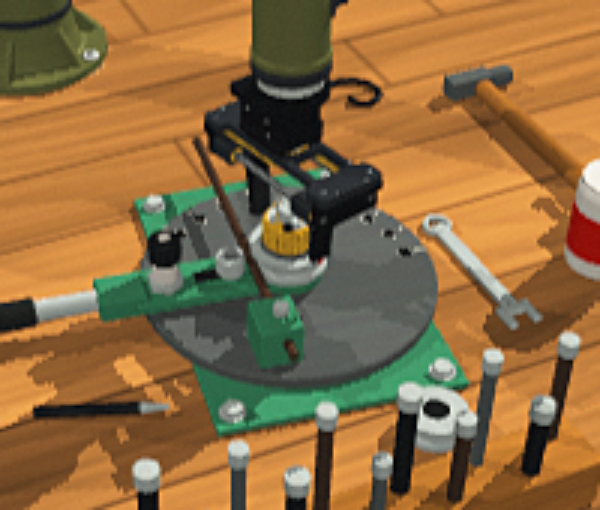

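```bash
python3 -m pendant '{"xyz":[[0,0,0],[0,0,0],[0,0,0],[0,0,0]],"turn":[0,0,0,0]}' 0.4 30
```

```text
time_s: 5.58
tool_pos: [0.5801, 0.1096, 0.0738]
tool_rot: [104.0, 88.5, 26.2]
force: [-3.1, -0.4, -0.2]
grip_width: 0.055
```

```bash
python3 -m pendant '{"xyz":[[0,0,0],[0,0,0],[0,0,0],[0,0,0]],"turn":[-0.05,-0.1,-0.15,-0.15]}' 0.3 30
python3 - <<'E'
from h import *
o=readout.get_obs(); print(o['tool_pos'],o['force'],o['wrist_torque'],R.from_euler('xyz',o['tool_rot'],degrees=True).as_matrix().round(3))
im=read_camera('wrist'); cv2.imwrite('pics/e_wrist.png',im[:,:,::-1])
E
```

```text
time_s: 6.08
tool_pos: [0.5799, 0.1093, 0.0737]
tool_rot: [102.6, 88.5, -1.6]
force: [0.9, -0.7, -1.5]
grip_width: 0.0534
[0.57990167 0.10933069 0.0736805 ] [ 0.93539328 -0.65410966 -1.51539936] [-0.12533509  0.18532002  0.24155581] [[ 0.026  0.969 -0.245]
 [-0.001 -0.245 -0.969]
 [-1.     0.025 -0.006]]
```

View pics/e_wrist.png

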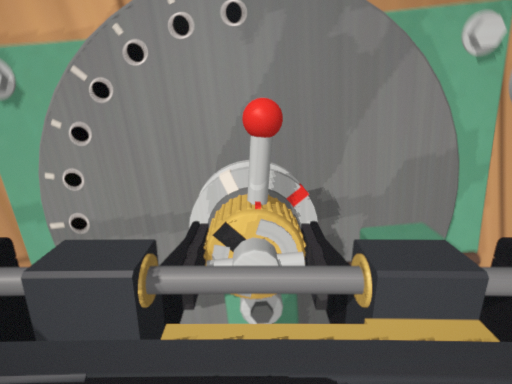

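```bash
python3 -m pendant '{"xyz":[[0,0,0],[0,0,0],[0,0,0],[0,0,0],[0,0,0]],"turn":[-0.15,-0.15,-0.15,-0.12,0]}' 0.3 30
python3 - <<'E'
from h import *
o=readout.get_obs(); print(o['tool_pos'],o['force'],o['wrist_torque'],R.from_euler('xyz',o['tool_rot'],degrees=True).as_matrix().round(3))
im=read_camera('wrist'); cv2.imwrite('pics/f_wrist.png',im[:,:,::-1])
E
```

```text
time_s: 6.75
tool_pos: [0.5802, 0.109, 0.0737]
tool_rot: [101.6, 88.5, -35.8]
force: [-0.1, 0.2, -0.3]
grip_width: 0.0533
[0.58018552 0.10897538 0.07371874] [-0.10521089  0.17767643 -0.29893488] [ 0.11338027  0.24484324 -0.18873873] [[ 0.021  0.676 -0.736]
 [-0.015 -0.736 -0.677]
 [-1.     0.026 -0.005]]
```

View pics/f_wrist.png

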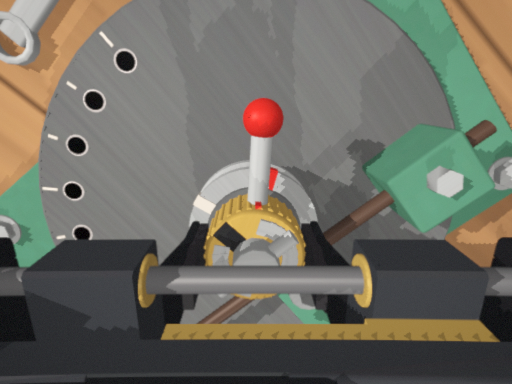

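```bash
python3 -m pendant '{"xyz":[[0,0,0],[0,0,0],[0,0,0],[0,0,0]],"turn":[-0.1,-0.1,-0.08,-0.06]}' 0.3 30
python3 - <<'E'
from h import *
o=readout.get_obs(); M=R.from_euler('xyz',o['tool_rot'],degrees=True).as_matrix();print(o['tool_pos'],o['force'],o['wrist_torque'],np.degrees(np.arctan2(M[1,1],M[0,1])))
im=read_camera('wrist'); cv2.imwrite('pics/g_wrist.png',im[:,:,::-1])
E
```

```text
time_s: 7.3
tool_pos: [0.5827, 0.1098, 0.0738]
tool_rot: [111.8, 88.3, -44.6]
force: [5.2, 0.1, -5.4]
grip_width: 0.0535
[0.5827193  0.10984449 0.07382591] [ 5.21953184  0.10133886 -5.40467047] [ 0.38225908 -0.70628585  0.94487491] -66.35759394401623
```

View pics/g_wrist.png

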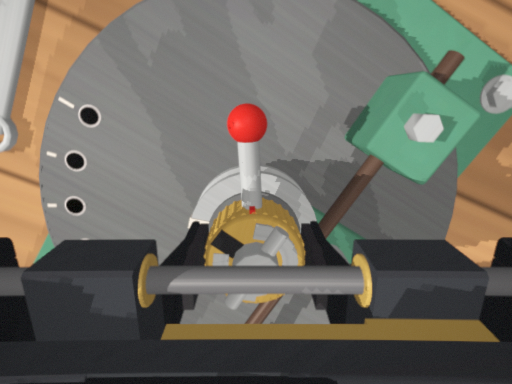

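```bash
python3 -m pendant '{"xyz":[[0,0,0],[0,0,0]],"turn":[0,0]}' 0.3 30
python3 -m pendant '{"xyz":[[0,0,0],[0,0,0],[0,0,0],[0,0,0]],"turn":[0,0,0,0]}' 1
python3 -m pendant '{"xyz":[[0,0,0.02],[0,0,0.03],[0,0,0.03],[0,0,0]],"turn":[0,0,0,0]}' 1
python3 - <<'E'
from h import *
o=readout.get_obs(); M=R.from_euler('xyz',o['tool_rot'],degrees=True).as_matrix();print(o['tool_pos'],np.degrees(np.arctan2(M[1,1],M[0,1])),o['qpos'].round(1))
im=read_camera('wrist'); cv2.imwrite('pics/i_wrist.png',im[:,:,::-1])
for n in ['ring_grip','lever_ball','locked_mark','pull_knob','bender']:
    for c in ['wrist']:
        for d in pinpoint(c,n)[:2]: print(n,c,round(d['score'],2),towld(c,d['at'],o).round(4))
E
```

```text
time_s: 7.6
tool_pos: [0.5829, 0.1099, 0.0738]
tool_rot: [112.4, 88.3, -43.8]
force: [0.7, -0.8, -1.4]
grip_width: 0.0535
time_s: 8.1
tool_pos: [0.5822, 0.1099, 0.0739]
tool_rot: [110.8, 88.3, -45.3]
force: [0.2, 0.3, -0.1]
grip_width: 0.0835
time_s: 8.6
tool_pos: [0.5829, 0.1096, 0.1603]
tool_rot: [115.2, 88.2, -41.0]
force: [0.4, 1.3, -0.7]
grip_width: 0.0869
[0.58294469 0.10955818 0.16030031] -66.17512221208156 [-46.2  14.7  37.5  98.5  -8.   68.9 -73. ]
ring_grip wrist 0.61 [0.5825 0.1083 0.0843]
locked_mark wrist 0.62 [0.6179 0.1254 0.0638]
bender wrist 0.65 [0.5787 0.1086 0.0046]
```

View pics/i_wrist.png

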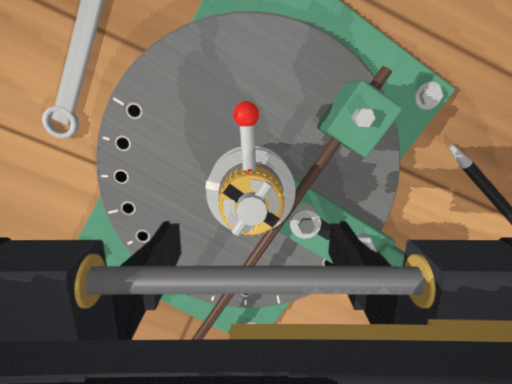

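```bash
cat >> h.py <<'E'
def pix2plane(cam,uv,z,obs):
    c=camera_params(cam)
    x=(uv[0]-c['cx'])/c['fx'];y=(uv[1]-c['cy'])/c['fy']
    s=1.
    for _ in range(20): s=1+c['k1']*((x/s)**2+(y/s)**2)
    a=towld(cam,[0,0,0],obs);b=towld(cam,[x/s,y/s,1],obs);d=b-a
    return a+d*(z-a[2])/d[2]
E
python3 - <<'E'
from h import *
o=readout.get_obs()
p=lambda uv,z:pix2plane('wrist',uv,z,o)
post=p((251,211),.108); ball=p((246,114),.082); wh=p((212,186),.062)
# former centre from its visible rim extremes
print(post,ball,wh)
for c in ([.5795,.109],post[:2]):
    A=lambda q:np.degrees(np.arctan2(q[1]-c[1],q[0]-c[0]))
    print(A(ball),A(wh),np.radians(A(wh)-A(ball)))
im=read_camera('top'); cv2.imwrite('pics/j_top.png',cv2.resize(im[120:260,160:300,::-1],None,fx=4,fy=4,interpolation=cv2.INTER_CUBIC))
E
```

```text
[0.57691939 0.1106078  0.108     ] [0.6380109  0.14104375 0.082     ] [0.56853366 0.14337331 0.062     ]
28.707511502237054 107.69457752327537 1.3785843685572552
26.482607545985868 104.35564829251508 1.3591409595666377
```

Run:
```python
import cv2
a=cv2.imread('pics/i_wrist.png');cv2.imwrite('pics/i2.png',cv2.resize(a[90:250,180:330],None,fx=4,fy=3.7,interpolation=cv2.INTER_CUBIC))
```

```text
(no output)
```

View pics/i2.png

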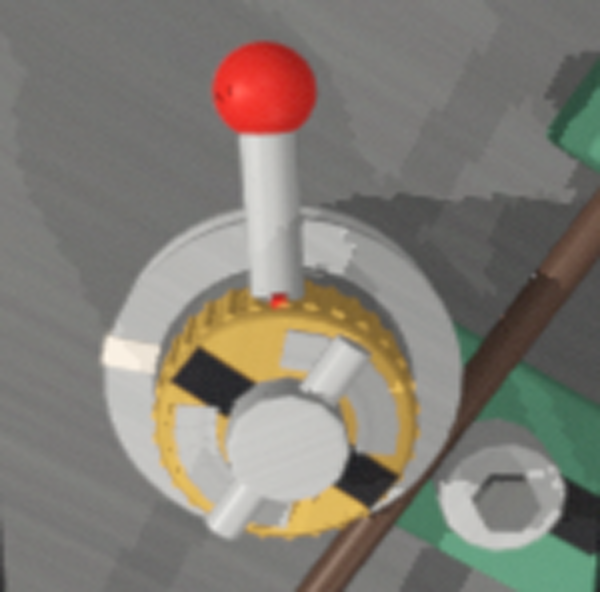

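```bash
python3 -m pendant '{"xyz":[[-0.005,-0.03,0],[-0.006,-0.035,0],[-0.006,-0.035,0],[-0.005,-0.025,0],[0,0,0]],"turn":[-0.14,-0.14,-0.14,-0.12,0]}' 1
python3 - <<'E'
from h import *
o=readout.get_obs(); M=R.from_euler('xyz',o['tool_rot'],degrees=True).as_matrix();print(o['tool_pos'],np.degrees(np.arctan2(M[1,1],M[0,1])),o['qpos'].round(1),M[:,0].round(3))
im=read_camera('wrist'); cv2.imwrite('pics/k_wrist.png',im[:,:,::-1])
for n in ['pull_knob','ring_grip','locked_mark','lever_ball','bender']:
    for c in ['wrist']:
        for d in pinpoint(c,n)[:2]: print(n,c,round(d['score'],2),towld(c,d['at'],o).round(4))
E
```

```text
time_s: 9.57
tool_pos: [0.5552, -0.0187, 0.1521]
tool_rot: [89.5, 88.3, -98.4]
force: [-0.1, 0.6, -0.5]
grip_width: 0.0869
[ 0.55519427 -0.01869767  0.15206185] -97.93667972152204 [-42.5  12.1  46.  103.3  -7.5  68.6 -92.4] [-0.004 -0.029 -1.   ]
pull_knob wrist 0.96 [ 0.5587 -0.0201  0.0817]
ring_grip wrist 0.59 [0.5804 0.1081 0.0852]
locked_mark wrist 0.58 [0.6195 0.1272 0.0648]
lever_ball wrist 0.6 [0.6404 0.1391 0.0858]
bender wrist 0.61 [0.58   0.108  0.0037]
```

View pics/k_wrist.png

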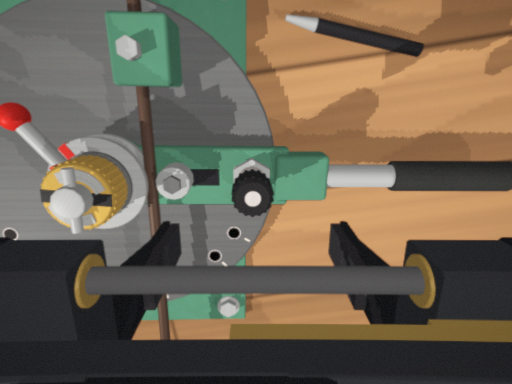

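Run:
```python
from h import *
o=readout.get_obs()
p=lambda uv,z:pix2plane('wrist',uv,z,o)
ball=p((14,117),.082); mk=p((67,152),.062); post=p((68,205),.108);lev=p((43,147),.082); mo=p((64,158),.062);knob=p((252,198),.096)
print(post,ball,mk,lev,knob)
for c in ([.5795,.109],post[:2]):
    A=lambda q:np.degrees(np.arctan2(q[1]-c[1],q[0]-c[0]))
    print(A(ball),A(lev),A(mk))
a=cv2.imread('pics/k_wrist.png');cv2.imwrite('pics/k2.png',cv2.resize(a[90:240,0:160],None,fx=4.5,fy=4,interpolation=cv2.INTER_CUBIC))
# overlay: predicted lever line for angles
```

```text
[0.57756372 0.11475649 0.108     ] [0.64069625 0.14763898 0.082     ] [0.60898553 0.13116997 0.062     ] [0.6171696  0.13515117 0.082     ] [ 0.56010035 -0.01390747  0.096     ]
32.268090345659424 34.76934235623236 36.93925245216792
27.51269112297194 27.245787353318143 27.580740402111445
```

View pics/k2.png

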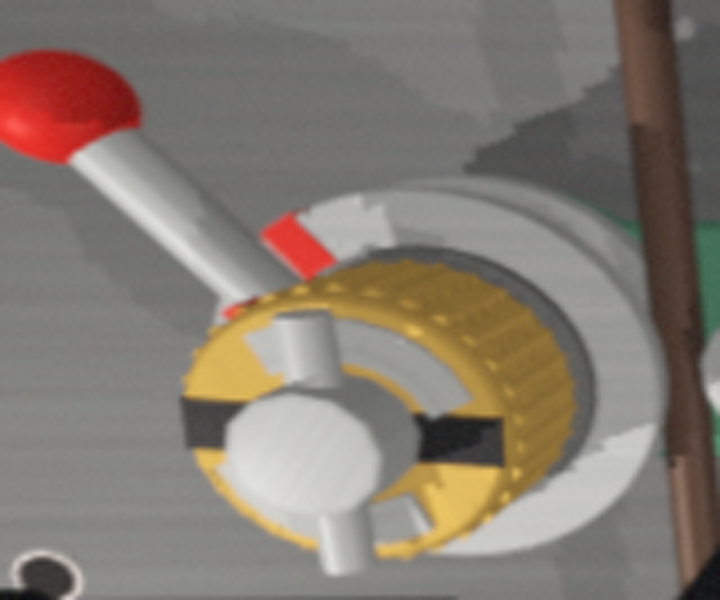

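```bash
python3 -m pendant '{"xyz":[[0,0,0]],"turn":[0]}' 1
python3 - <<'E'
from h import *
o=readout.get_obs(); M=R.from_euler('xyz',o['tool_rot'],degrees=True).as_matrix();print(o['tool_pos'],M[:,0].round(3),o['joint_velocities'].round(2))
im=read_camera('wrist'); cv2.imwrite('pics/l_wrist.png',im[:,:,::-1])
for n in ['pull_knob','ring_grip']:
    for d in pinpoint('wrist',n)[:1]: print(n,round(d['score'],2),towld('wrist',d['at'],o).round(4))
print(spot_in('wrist','pull_knob')[:1])
E
```

```text
time_s: 10.0
tool_pos: [0.5562, -0.0139, 0.1522]
tool_rot: [90.5, 88.4, -97.0]
force: [0.9, 0.1, 0.0]
grip_width: 0.0868
[ 0.55621558 -0.01394567  0.15221433] [-0.003 -0.029 -1.   ] [-0.43  0.28 -0.53 -0.17 -0.23 -0.03  0.21]
pull_knob 0.63 [ 0.5611 -0.0219  0.0836]
ring_grip 0.9 [0.5798 0.1097 0.0841]
[{'at': [0.0046, 0.0066, 0.23], 'score': 0.7}]
```

View pics/l_wrist.png

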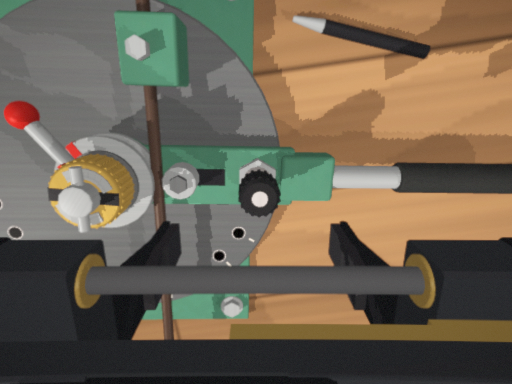

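```bash
python3 -m pendant '{"xyz":[[0.002,-0.004,-0.012],[0.002,-0.003,-0.012],[0,0,0]],"turn":[0,0,0]}' 1
python3 -m pendant '{"xyz":[[0,0,0]],"turn":[0]}' 1
python3 - <<'E'
from h import *
o=readout.get_obs(); print(o['tool_pos'])
im=read_camera('wrist'); cv2.imwrite('pics/m_wrist.png',im[:,:,::-1])
for n in ['pull_knob','ring_grip']:
    for d in pinpoint('wrist',n)[:1]: print(n,round(d['score'],2),towld('wrist',d['at'],o).round(4))
E
```

```text
time_s: 10.58
tool_pos: [0.5599, -0.0222, 0.126]
tool_rot: [88.7, 88.3, -98.8]
force: [-0.2, 0.2, 1.0]
grip_width: 0.0869
time_s: 10.7
tool_pos: [0.5598, -0.0224, 0.1258]
tool_rot: [88.1, 88.3, -99.5]
force: [-0.2, 0.8, 0.4]
grip_width: 0.0869
[ 0.55984421 -0.02241704  0.12576764]
pull_knob 0.97 [ 0.5603 -0.0182  0.0818]
ring_grip 0.94 [0.5816 0.1098 0.0862]
```

View pics/m_wrist.png

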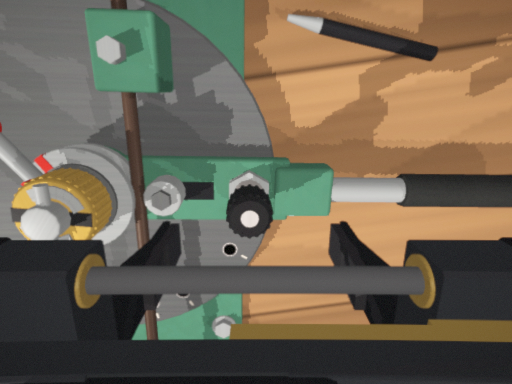

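Run:
```python
from h import *
o=readout.get_obs();print(o['tool_pos'])
print(pix2plane('wrist',(249.5,218),.0965,o), pix2plane('wrist',(41,223),.108,o))
```

```text
[ 0.56002224 -0.02215564  0.12616185]
[ 0.55932655 -0.0184139   0.0965    ] [0.57978034 0.11004451 0.108     ]
```

```bash
python3 -m pendant '{"xyz":[[0,0.002,-0.014],[0,0.001,-0.014],[0,0,-0.014],[0,0,-0.01],[0,0,0]],"turn":[0,0,0,0,0]}' 1
python3 -m pendant '{"xyz":[[0,0,0]],"turn":[0]}' 1
python3 - <<'E'
from h import *
o=readout.get_obs(); print(o['tool_pos'])
im=read_camera('wrist'); cv2.imwrite('pics/n_wrist.png',im[:,:,::-1])
for n in ['pull_knob']:
    for d in pinpoint('wrist',n)[:1]: print(n,round(d['score'],2),towld('wrist',d['at'],o).round(4))
E
```

```text
time_s: 11.48
tool_pos: [0.5592, -0.0184, 0.0697]
tool_rot: [86.6, 88.3, -100.9]
force: [-0.1, 0.1, 0.5]
grip_width: 0.087
time_s: 11.6
tool_pos: [0.5594, -0.0186, 0.0698]
tool_rot: [87.1, 88.3, -100.4]
force: [0.0, 0.9, -1.0]
grip_width: 0.0873
[ 0.5594235  -0.01860409  0.06983429]
pull_knob 0.65 [0.5833 0.1078 0.0837]
```

View pics/n_wrist.png

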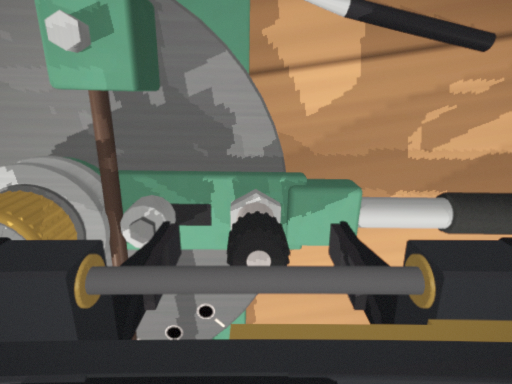

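```bash
python3 -m pendant '{"xyz":[[0,0,-0.003],[0,0,0],[0,0,0],[0,0,0],[0,0,0],[0,0,0],[0,0,0]],"turn":[0,0,0,0,0,0,0]}' 0.1 45
python3 -c "
from h import *
print(readout.get_obs()['tool_pos'],readout.get_obs()['qpos'].round(2))"
```

```text
time_s: 12.58
tool_pos: [0.5601, -0.02, 0.0679]
tool_rot: [91.3, 88.3, -96.2]
force: [-0.2, -3.0, 0.6]
grip_width: 0.0312
[ 0.56009346 -0.01995502  0.06793872] [-39.46  18.78  44.   107.35 -13.02  59.65 -87.88]
```

Gripped (31 mm, knob 32 mm). Now lift in small steps.

```bash
python3 -m pendant '{"xyz":[[0,0,0.004],[0,0,0.004]],"turn":[0,0]}' 0.1 45
python3 -m pendant '{"xyz":[[0,0,0.003]],"turn":[0]}' 0.1 45
```

```text
time_s: 12.82
tool_pos: [0.5599, -0.02, 0.0742]
tool_rot: [92.3, 88.2, -95.2]
force: [4.6, -2.5, -12.0]
grip_width: 0.0311
time_s: 12.95
tool_pos: [0.5599, -0.02, 0.0764]
tool_rot: [93.0, 88.2, -94.6]
force: [5.7, -2.9, -13.5]
grip_width: 0.0312
```

```bash
python3 -m pendant '{"xyz":[[0,0,0.003],[0,0,0.003]],"turn":[0,0]}' 0.1 45
python3 -m pendant '{"xyz":[[0,0,0.002]],"turn":[0]}' 0.1 45
```

```text
time_s: 13.2
tool_pos: [0.5599, -0.02, 0.0804]
tool_rot: [94.7, 88.1, -92.9]
force: [5.9, -3.0, -16.4]
grip_width: 0.031
time_s: 13.32
tool_pos: [0.5599, -0.02, 0.0813]
tool_rot: [95.5, 88.1, -92.1]
force: [6.5, -2.3, -16.7]
grip_width: 0.0309
```

```bash
python3 -m pendant '{"xyz":[[0,0,0.003],[0,0,0.003]],"turn":[0,0]}' 0.1 50
python3 -m pendant '{"xyz":[[0,0,0.003]],"turn":[0]}' 0.1 50
```

```text
time_s: 13.58
tool_pos: [0.5592, -0.0199, 0.0833]
tool_rot: [95.9, 88.0, -91.7]
force: [8.4, -2.9, -32.5]
grip_width: 0.0307
time_s: 13.7
tool_pos: [0.5586, -0.0198, 0.0832]
tool_rot: [95.6, 87.9, -92.0]
force: [11.1, -3.8, -29.4]
grip_width: 0.031
```

```bash
python3 -m pendant '{"xyz":[[0.001,0,0.002]],"turn":[0]}' 0.1 50
python3 -m pendant '{"xyz":[[0,0,0.002]],"turn":[0]}' 0.1 50
python3 - <<'E'
from h import *
o=readout.get_obs();print(o['tool_pos'],o['force'])
im=read_camera('wrist'); cv2.imwrite('pics/o_wrist.png',im[:,:,::-1])
im=read_camera('scene'); cv2.imwrite('pics/o_scene.png',cv2.resize(im[150:270,200:360,::-1],None,fx=5,fy=5,interpolation=cv2.INTER_CUBIC))
im=read_camera('top'); cv2.imwrite('pics/o_top.png',cv2.resize(im[110:260,160:360,::-1],None,fx=4,fy=4,interpolation=cv2.INTER_CUBIC))
o=readout.get_obs();print(o['tool_pos'],o['force'],o['time_s'])
E
```

```text
time_s: 13.82
tool_pos: [0.5587, -0.0198, 0.0831]
tool_rot: [93.8, 87.9, -93.9]
force: [5.0, -3.1, -14.5]
grip_width: 0.031
time_s: 13.95
tool_pos: [0.5586, -0.0197, 0.0831]
tool_rot: [94.5, 87.8, -93.2]
force: [9.2, -3.2, -21.4]
grip_width: 0.0311
[ 0.55859762 -0.01974419  0.08314516] [  9.15018603  -3.23540997 -21.42838706]
[ 0.55859648 -0.01975588  0.08312379] [  7.9653182   -2.33088389 -21.64541686] 14.1
```

View pics/o_scene.png

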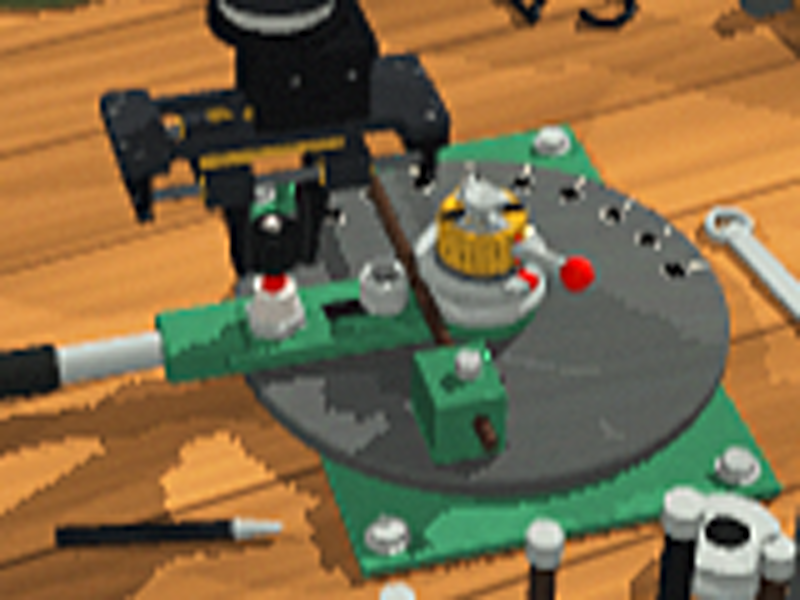

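View pics/o_wrist.png

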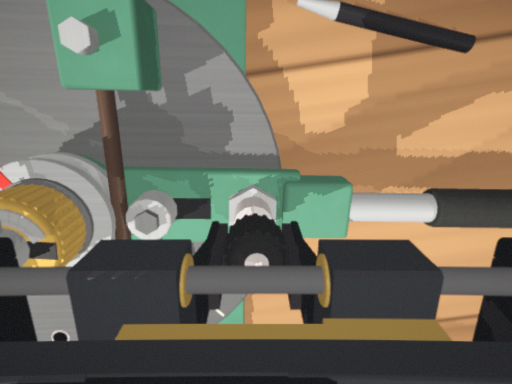

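View pics/o_top.png

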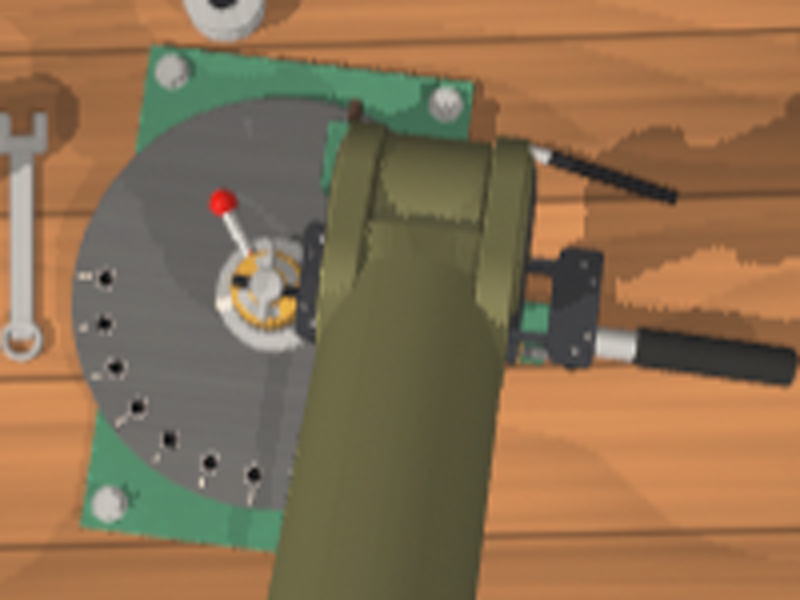

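Run:
```python
from h import *
for i in range(4):
    read_camera('scene'); 
    for _ in range(4): read_camera('wrist')
    o=readout.get_obs();print(o['time_s'],o['tool_pos'],o['force'],o['grip_width'])
```

```text
14.35 [ 0.55863784 -0.01973306  0.08314166] [  7.38923835  -3.46525448 -20.77984285] 0.030916670093021598
14.6 [ 0.55860855 -0.01978207  0.08312939] [  7.43064059  -2.40247565 -21.40504887] 0.031174722352946622
14.85 [ 0.55861886 -0.01976415  0.08314303] [  8.15114016  -2.62872776 -20.62302145] 0.03085805970888676
15.1 [ 0.5586211  -0.01975875  0.08313819] [  7.40830796  -3.48870259 -21.0025482 ] 0.03099535742333045
```

Steady for a full second: no slip and no drift.

```bash
python3 -c "
from cell import sign_off
print(sign_off())"
```

```text
the job is handed in; nothing more can be done
None
```

The ring is locked, the plunger is held fully up, and the job was handed in at about 15 s with no failed checks. `sign_off` gave no verdict.

- **Ring:** I gripped its body and turned it clockwise until it hit its stop, where the wrist torque rose to about 0.9 N m and the ring began to slip in the jaws. In the wrist picture the lever points at 27.2–27.5° about the post and the red mark is at 27.6°. Angles taken about my averaged post position were several degrees further apart. I put that down to the arm still settling when the picture was taken. The white-mark check gave 1.36–1.38 rad, slightly above the 1.30 rad stop.
- **Plunger:** I then gripped the knob with the jaws in line with the swing arm and pulled it straight up. The tool rose about 15.2 mm, and the upward pull went past the spring force at the stop. The red sleeve shows in the scene picture.
- **Final hold:** Over the last second the tool did not drift. The pull stayed at about 21 N, the grip setting at 50 N and the jaw width at 31 mm. About 8 N of sideways force remained on the tool. The knob shifted about 1.4 mm sideways once the pin was out, which I estimate as 0.01 rad of arm swing against the 0.06 allowed.
- **Other things on the bench:** The hand did not go near them. I did not measure their positions again at the end.

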